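# Sort the ground blank from the polished one by its drag

### The job

Two look-alike ceramic blanks with aluminium grip blocks stand face down on the dark steel plate. First slide each of them about 5 cm along the plate, keeping it flat on it, to feel which one drags: one face is rough ground, the other polished. Then set the rough one, and only that, in the middle of the slanted aluminium rest, lying flush on the slope where its own grip holds it, leave the polished one standing on the plate, and let neither fall down onto the bench.

Things in the scene. Friction and masses are not known exactly. Their poses are not given: they have to be found in the camera images.
- blank_a_center (a point): one of two look-alike blanks (0.4 kg, 48 mm high): a white ceramic square 56 x 56 x 8 mm lying on its working face, with a square aluminium grip block 36 x 36 x 40 mm on its middle, sides parallel to the square. The point is its centre, 24 mm above the working face; z up, x and y across the flats. It may stand on either side of the plate, and be the rough or the polished one.
- blank_b_center (a point): the other blank, same size, mass and looks. The one with the rough ground face has a friction coefficient of about 0.6 on plate and rest, the one with the polished face about 0.08 (both 15 % more or less); the eye cannot tell which is which. The grip blocks are not slippery. The point is its centre, as for the first.
- plate: fixed flat dark steel plate, 180 mm (its x) x 220 mm (its y), upper face 20 mm above the bench; origin at the bench under its middle. The blanks start about 60 mm to either side (y) of its middle and 10 to 50 mm from the middle toward its -x edge, so that each can be slid 60 mm toward +x before it reaches the edge.
- rest_top (a point): middle of the upper face of a fixed slanted aluminium rest, 32 mm above the bench. The face measures 130 mm (along the slope) x 120 mm (y) and has no lip; it rises 10 degrees toward the +x of this frame (the frame itself is level, z vertical). A rough blank stays where it is put on it, a polished one slides off.
Mind the look-alikes: they are no part of the job. What is shaped like the part that bears blank_b_center but brown or pink is not meant.

How it is judged:
By the outcome, as a careful person would: the job done as asked, in the order asked, and still so for the second after the job is handed in, with the robot touching nothing.
It also fails if it takes over 51 s, if anything falls off the work surface, if the arm or the gripper's body presses on something with over 40 N, if the wrist force passes 120 N, or if a joint passes its speed limit or range.

### The arm

A 6-joint arm with a two-finger parallel gripper is mounted at the origin on a cart in front of the work surface, level with it; the furniture and walls round the work are solid. World frame = base frame: x ahead of the robot, y to its left, z up, the work surface at z = 0. Lengths are in m, angles in rad, forces in N, time in s.
With the tool pointing down it reaches from about 0.325 to 0.775 m from the base axis. Payload 5.5 kg.
Tool frame: the origin (TCP) lies at the very end of the fingers, on their centre line; the grasp point (between the pads) lies bot.grip_point_offset behind it (bot.grip_point_offset is the distance from the TCP to the grasp point, in m); z points along the fingers, y is the line along which they close (so a half turn about z gives the same grasp; the last joint's range is limited). The gripper opens to 88 mm and grips with 3 to 60 N. Pads are 20 mm wide; open, the fingers measure 115 mm over their backs; the gripper's body (75 mm by 178 mm) begins 61 mm behind the grasp point.
Start: joints at [-1.252, 0.091, 1.231, -0, 1.82, -0.057], TCP at [0.22, -0.558, 0.223] pointing down, gripper open.
Joint ranges: [-2.87, 2.87], [-0.86, 2.18], [0.17, 2.46], [-1.51, 4.65], [0.06, 2.69], [-2.65, 2.65]. Speed limits (rad/s): [2.57, 2.57, 3.01, 3.14, 3.14, 3.14].

### API

Orientations are given as a rotation vector (axis times angle).
In Python, from bench import bot gives the robot as it stands.
- The arm moves only by the tool jog_arm, never from a script. Its argument "increments" is one flat list of numbers, 5 for each row, row after row: the shift along the tool's x, y, z in cm, then the turn about the tool's z in rad, then the opening, from 0 (shut) to 1 (fully open). In form: [tx, ty, tz, turn, hand, tx, ty, tz, turn, hand, ...]. A call has 1 to 5 rows; each row shifts and turns the commanded pose from where the row before left it, along the tool's axes as they then stand; what a row does not reach is not made up. A row lasts 1/10 s, in which the tool goes at most 50 mm and 8.59 degrees, less where a joint would pass 70% of its speed; a pose out of reach is approached as far as the arm can. A call with a gripper value outside its range is refused whole. The fingers move at their own pace and stop on an object; "grip_force" is the grip in N (left out, the last holds). Time passes only in rows, so rows that do not move let the fingers close. It gives the time, the measured TCP pose, the force, the opening and the grip force at its end, in the units of the state.
- bot.read_state(): the state, without advancing time (a new reading comes with each control period).
- bot.read_camera(name): name is "scene" or "top" or "wrist"; returns a dict with "img" (400x640x3 uint8, red, green, blue), "camera_matrix" (3x3 intrinsics, pixels), "world_to_cam" (4x4, takes a point from world to camera coordinates). Camera axes: x right, y up, looking along -z (the intrinsics and any distortion apply to the point x, -y, -z); pixel columns grow to the right and rows downward; lengths in m; the calibration is good to about 2 mm. The wrist camera is an equidistant fisheye: a pixel r from the principal point sees the ray r / f radians off the axis. A picture is of the moment at which its call begins. There is no depth.
- bot.job_done(): hands the job in; it is judged then, once.
Trained networks look in the newest picture that a camera, given by its name, has taken for a name from the list of things; names that differ only in an ending like _2 or _b are one class to them, and where a whole thing is asked for, a point or a joint stands for the part that bears it (a point fixed in the world has none). Each returns a list of dicts, best first, with "confidence" (0 to 1); they miss things now and then, are a little off and sometimes report something else, mostly with a low value. They report only what shows in the picture. A call takes as long as a camera call. They do not tell look-alikes from the thing itself.
- bot.boxes_of(camera, target): "at" ([column, row] in pixels, amid what is visible of it).
- bot.masks_of(camera, target): "region" (400x640 bool, what is visible of it) and "at" ([column, row] in pixels, amid what is visible of it).
The state is a dict: "time": time; "joints": joint angles; "joint_velocities": joint speeds; "effort": joint torques, N m; "ee_pos": TCP position; "eef_rot": TCP orientation; "force": force on the tool from outside, world axes, zero at the start; "torque": the same for the moment, N m; "finger_gap": finger opening in m; "gripper_force": force on a finger pad.
Only numpy, scipy, OpenCV 4.12 (cv2) and the standard library are available. Lean on these libraries where they do the work, as an engineer would, in place of code of your own. Each camera call takes 0.05 s, during which the arm holds its last target. There are 200 camera calls.

## Working session

There is one attempt and no reset: what is moved stays moved. The work goes in short steps, Python scripts to look and compute and a tool call to move; the robot and the scene stay as the last step left them, time stands still between calls to the robot, and variables do not carry over. Pictures are saved under pics/ and viewed, at most 10 in all, crops included, and the job is handed in when it is done.

Besides the shell and the picture viewer there is one more tool, called after "Call:" as a command line: name --argument value ..., lists and objects as JSON in quotes. jog_arm: Moves the arm, as the interface text tells. Its arguments: {"type":"object","properties":{"increments":{"type":"array","items":{"type":"number"}},"grip_force":{"type":"number"}},"required":["increments"]}

```bash
mkdir -p pics
cat > h.py <<'E'
from bench import bot
import numpy as np, cv2
def ray(c,px):
    K=c["camera_matrix"];T=c["world_to_cam"]
    d=np.linalg.inv(K)@[px[0],px[1],1]; d=np.array([d[0],-d[1],-d[2]])
    R=T[:3,:3]; return -R.T@T[:3,3], R.T@d
def at_z(c,px,z):
    o,d=ray(c,px); return o+d*(z-o[2])/d[2]
def proj(c,p):
    K=c["camera_matrix"];q=c["world_to_cam"]@[*p,1]
    u=K@[q[0],-q[1],-q[2]]; return u[:2]/u[2]
E
python3 - <<'E'
from h import *
print(bot.grip_point_offset, bot.read_state())
for n in("top","scene"):
    c=bot.read_camera(n); cv2.imwrite(f"pics/{n}0.png",c["img"][:,:,::-1])
    print(n,c["camera_matrix"].tolist(),(-c["world_to_cam"][:3,:3].T@c["world_to_cam"][:3,3]).round(3), [k for k in c])
    for t,z in(("blank_a_center",.044),("plate",.02),("rest_top",.032)):
        for b in bot.boxes_of(n,t): print(t,np.round(b["at"],1),round(b["confidence"],2),at_z(c,b["at"],z).round(4))
E
```

```text
0.0187 {'time': 0.0, 'joints': array([-1.25169031e+00,  9.18173368e-02,  1.23187095e+00, -2.19206312e-05,
        1.81979697e+00, -5.67067782e-02]), 'joint_velocities': array([ 0.00039645,  0.00098355, -0.00039874, -0.00043115,  0.00010683,
        0.00023795]), 'effort': array([-2.82974606e-04, -4.46445251e+01, -4.06448150e+01,  6.99517038e-02,
        2.92173674e-02, -1.27249732e-04]), 'ee_pos': array([ 0.22011151, -0.55784802,  0.22154018]), 'eef_rot': array([-3.08445367e+00, -5.86499255e-01,  4.21764755e-04]), 'force': array([ 0.37818163, -0.06752076,  0.93349515]), 'torque': array([-0.01038751,  0.00128664, -0.00362373]), 'gripper_force': 0.0, 'finger_gap': 0.08820874517159365}
top [[465.8101375078321, 0.0, 318.75196393677305], [0.0, 465.8101375078321, 200.92247545845902], [0.0, 0.0, 1.0]] [ 0.287 -0.342  1.35 ] ['img', 'camera_matrix', 'world_to_cam']
blank_a_center [310.7 208.8] 0.63 [ 0.4946 -0.3555  0.044 ]
plate [315.9 187.1] 0.78 [ 0.5623 -0.3718  0.02  ]
rest_top [212.1 222.4] 0.62 [ 0.461  -0.0757  0.032 ]
scene [[501.9495091532608, 0.0, 305.1264645373815], [0.0, 501.9495091532608, 201.4734422440395], [0.0, 0.0, 1.0]] [-0.239 -0.836  1.123] ['img', 'camera_matrix', 'world_to_cam']
plate [336.6 206. ] 0.61 [ 0.5573 -0.4464  0.02  ]
```

View pics/top0.png

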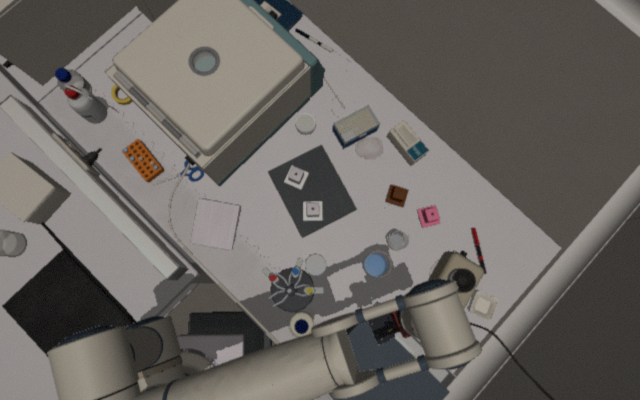

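View pics/scene0.png

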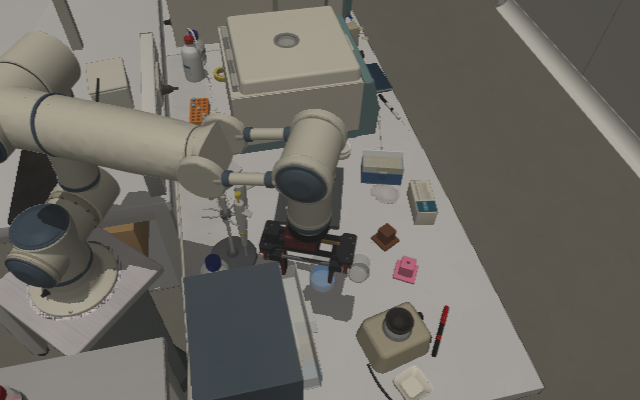

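The top view shows the dark plate at (312,191) with white blanks at (296,176) and (313,210), and the rest probably the pale square at (215,223). The brown (397,195) and pink (429,215) things are decoys. The scene view has the plate hidden behind the arm.

Run:
```python
from h import *
c=bot.read_camera("top"); im=c["img"]
for t,z in(("blank_a_center",.028),("plate",.02),("rest_top",.032)):
    for m in bot.masks_of("top",t):
        r=m["region"].astype(np.uint8); k=max(cv2.findContours(r,0,2)[0],key=cv2.contourArea)
        w=np.array([at_z(c,p[0],z)[:2] for p in k],np.float32)*1000
        print(t,round(m["confidence"],2),np.round(m["at"]),r.sum(),cv2.minAreaRect(w), cv2.boxPoints(cv2.minAreaRect(w)).round().tolist())
a=cv2.resize(im[130:260,180:370],None,fx=4.2,fy=4.2,interpolation=cv2.INTER_CUBIC)
cv2.imwrite("pics/crop0.png",a[:,:,::-1])
for p in [(.3,-.1,0),(.4,-.1,0),(.3,-.2,0)]: print(proj(c,p))
```

```text
blank_a_center 0.54 [313. 211.] 388 ((490.8627014160156, -360.8280334472656), (54.61697006225586, 58.10575485229492), 89.3938980102539) [[462.0, -388.0], [520.0, -388.0], [520.0, -334.0], [462.0, -333.0]]
plate 0.94 [317. 187.] 3780 ((554.0093994140625, -359.33587646484375), (220.64706420898438, 182.2752685546875), 26.838510513305664) [[414.0, -328.0], [497.0, -490.0], [694.0, -391.0], [611.0, -228.0]]
rest_top 0.92 [215. 221.] 1903 ((458.26715087890625, -82.97309875488281), (120.92778778076172, 131.4743194580078), 80.49374389648438) [[383.0, -132.0], [513.0, -153.0], [533.0, -34.0], [403.0, -12.0]]
[221.63272442 279.93002357]
[222.31707471 244.73037937]
[256.91117714 279.35051848]
```

View pics/crop0.png

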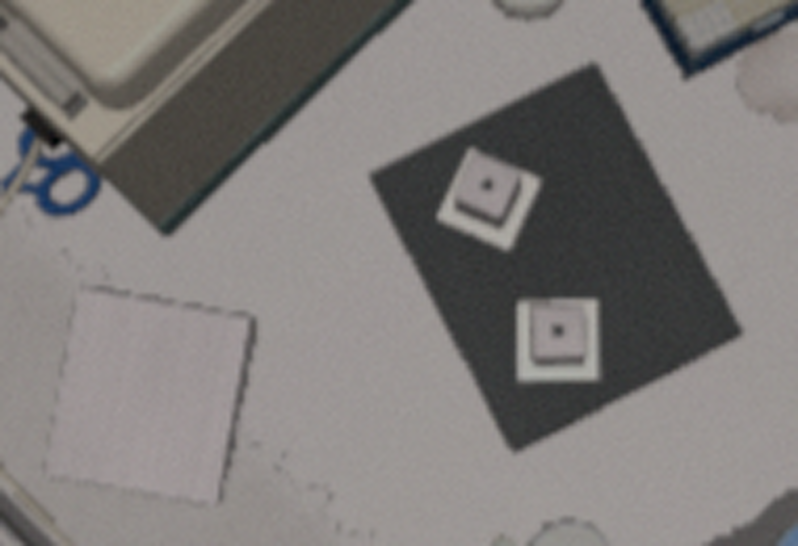

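The crop confirms the two white blanks as the ones meant: grip dots at full-image (313,209) and (296,174), standing on the dark plate. The brown and pink ones stand off it. The rest's dark right face seems thicker at the top, so it probably rises toward image-up (+x); I'll check that with the wrist camera.

```bash
cat >> h.py <<'E'
def rel(p,yaw_deg,s=None):
    """tool-frame increments (cm) and turn (rad) to reach TCP point p with tool-x yaw = yaw_deg mod 180"""
    from scipy.spatial.transform import Rotation as R
    s=s or bot.read_state(); M=R.from_rotvec(s["eef_rot"]).as_matrix()
    psi=np.degrees(np.arctan2(M[1,0],M[0,0])); d=(yaw_deg-psi+90)%180-90
    return "yaw",round(psi,2),"t_cm",(M.T@(np.array(p)-s["ee_pos"])*100).round(2),"turn",round(-np.radians(d),3),"j6",s["joints"][5].round(2),"tilt",M[2].round(3)
E
python3 - <<'E'
from h import *
c=bot.read_camera("top")
f=lambda p:(p[0]/4.2+180-.38,p[1]/4.2+130-.38)
for dot,cor in (((558,331),[(517,298),(600,298),(600,382),(517,382)]),((487,185),[(470,147),(541,178),(510,250),(437,217)])):
    w=np.array([at_z(c,f(p),.028)[:2] for p in cor]);e=np.roll(w,-1,0)-w
    print("dot",at_z(c,f(dot),.068).round(4),"cer",w.mean(0).round(4),np.linalg.norm(e,axis=1).round(3),(np.degrees(np.arctan2(e[:,1],e[:,0]))%90).round(1))
print(rel((.491,-.361,.15),0))
s=bot.read_state();print(s["time"],np.degrees(s["joints"]).round(1))
E
```

```text
dot [ 0.4918 -0.3602  0.068 ] cer [ 0.4921 -0.3611] [0.057 0.058 0.057 0.058] [89.3 89.  89.3 89.4]
dot [ 0.5917 -0.3139  0.068 ] cer [ 0.5921 -0.3148] [0.054 0.055 0.055 0.055] [65.2 66.6 64.6 65. ]
('yaw', np.float64(21.53), 't_cm', array([32.43, -8.4 ,  7.26]), 'turn', np.float64(0.376), 'j6', np.float64(-0.06), 'tilt', array([ 0., -0., -1.]))
0.65 [-71.7   5.2  70.5   0.  104.3  -3.2]
```

Call:
jog_arm --increments '[4.6, -1.2, 0, 0, 1, 4.6, -1.2, 0, 0, 1, 4.6, -1.2, 0, 0, 1, 4.6, -1.2, 0, 0, 1, 4.6, -1.2, 0, 0, 1]'

```text
time: 1.15
ee_pos: [0.4134, -0.4166, 0.2229]
eef_rot: [3.086, 0.586, 0.0]
force: [1.1, -0.9, -0.8]
finger_gap: 0.0878
gripper_force: 0.0
```

Call:
jog_arm --increments '[4.6, -1.2, 0, 0, 1, 4.6, -1.2, 0, 0, 1, 0, 0, 2, 0.13, 1, 0, 0, 3, 0.13, 1, 0, 0, 3, 0.12, 1]'

```text
time: 1.65
ee_pos: [0.4897, -0.3614, 0.1423]
eef_rot: [3.141, -0.013, 0.002]
force: [-0.7, -0.8, -0.2]
finger_gap: 0.0878
gripper_force: 0.0
```

Run:
```python
from h import *
print(rel((.492,-.3605,.034),-.7)); s=bot.read_state(); print(s["time"],s["ee_pos"],s["force"])
c=bot.read_camera("wrist"); cv2.imwrite("pics/w1.png",c["img"][:,:,::-1])
print(c["camera_matrix"],c["world_to_cam"])
```

```text
('yaw', np.float64(-0.47), 't_cm', array([ 0.22, -0.11, 10.83]), 'turn', np.float64(0.004), 'j6', np.float64(0.89), 'tilt', array([ 0.001,  0.001, -1.   ]))
1.65 [ 0.48967794 -0.36144372  0.14225531] [-0.67078374 -0.77435841 -0.20365017]
[[309.70691629   0.         317.99004488]
 [  0.         309.70691629 202.5370999 ]
 [  0.           0.           1.        ]] [[-7.00880942e-03 -9.99975088e-01  8.36378505e-04 -3.57737097e-01]
 [ 9.59507192e-01 -6.96069906e-03 -2.81598113e-01 -4.61621390e-01]
 [ 2.81596919e-01 -1.17115631e-03  9.59532075e-01 -4.52460804e-01]
 [ 0.00000000e+00  0.00000000e+00  0.00000000e+00  1.00000000e+00]]
```

View pics/w1.png

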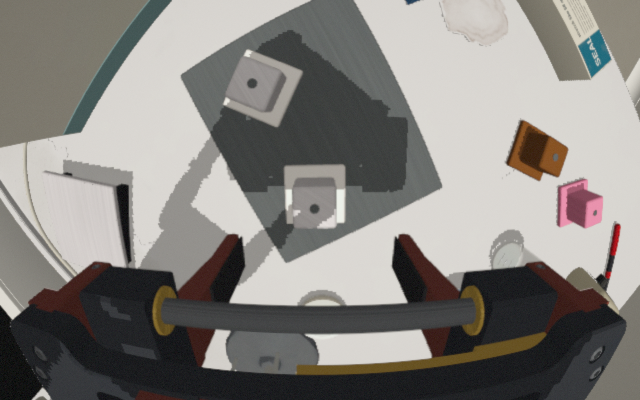

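The wrist view shows the blank under the hand with its dot at (314,208), the other dot at (252,84), and the rest at left (90,215). Its dark side wall is thick at image-top and tapers downward, so the rest rises toward world +x (yaw about -9.5°).

```bash
cat >> h.py <<'E'
def wat_z(c,px,z):
    K=c["camera_matrix"];T=c["world_to_cam"]
    v=(np.array(px)-K[:2,2])/K[0,0]; r=np.linalg.norm(v)
    d=np.array([v[0]/r*np.sin(r),-v[1]/r*np.sin(r),-np.cos(r)])
    o=-T[:3,:3].T@T[:3,3]; w=T[:3,:3].T@d; return o+w*(z-o[2])/w[2]
E
python3 - <<'E'
from h import *
c=bot.read_camera("wrist")
for p,z in (((314.3,208.5),.068),((252,84),.068),((45,172),.021),((128,186),.043),((132,262),.021)): print(wat_z(c,p,z).round(4))
print(wat_z(c,(45,172),.043).round(4))
E
```

```text
[ 0.4931 -0.3566  0.068 ]
[ 0.5895 -0.3122  0.068 ]
[ 0.5273 -0.0199  0.021 ]
[ 0.5092 -0.1753  0.043 ]
[ 0.4142 -0.1425  0.021 ]
[ 0.5305 -0.0472  0.043 ]
```

Call:
jog_arm --increments '[0.25, -0.2, 4, 0, 1, 0, 0, 4, 0, 1, 0, 0, 2.3, 0, 1, 0, 0, 0, 0, 1]'

```text
time: 2.15
ee_pos: [0.4898, -0.3588, 0.0367]
eef_rot: [-3.138, 0.002, 0.007]
force: [-0.2, 0.1, -0.8]
finger_gap: 0.0877
gripper_force: 0.0
```

Run:
```python
from h import *
print(rel((.492,-.359,.034),-.7)); s=bot.read_state(); print(s["time"],s["ee_pos"],s["force"])
```

```text
('yaw', np.float64(-0.09), 't_cm', array([0.22, 0.03, 0.27]), 'turn', np.float64(0.011), 'j6', np.float64(0.88), 'tilt', array([-0.005, -0.004, -1.   ]))
2.15 [ 0.48982071 -0.35875181  0.03668819] [-0.21707677  0.11300213 -0.83451823]
```

Call:
jog_arm --increments '[0.2, 0, 0.2, 0.01, 1, 0, 0, 0, 0, 0.2, 0, 0, 0, 0, 0.2, 0, 0, 0, 0, 0.2, 0, 0, 0, 0, 0.2]' --grip_force 20

```text
time: 2.65
ee_pos: [0.4938, -0.3601, 0.0386]
eef_rot: [3.141, -0.022, 0.002]
force: [-0.3, -0.2, 0.3]
finger_gap: 0.0592
gripper_force: 0.0
```

Call:
jog_arm --increments '[0, 0, 0, 0, 0.2, 0, 0, 0, 0, 0.2]'

```text
time: 2.85
ee_pos: [0.4934, -0.3598, 0.0377]
eef_rot: [3.142, -0.022, -0.0]
force: [0.2, -0.1, 1.1]
finger_gap: 0.0433
gripper_force: 0.0
```

Call:
jog_arm --increments '[0, 0, 0, 0, 0.2, 0, 0, 0, 0, 0.2, 0, 0, 0, 0, 0.2]'

```text
time: 3.15
ee_pos: [0.4934, -0.3598, 0.0376]
eef_rot: [-3.141, 0.022, 0.0]
force: [0.4, 0.2, 0.5]
finger_gap: 0.0355
gripper_force: 20.0
```

Call:
jog_arm --increments '[0, 0, 0.1, 0, 0.2, 0, 0, 0, 0, 0.2]'

```text
time: 3.35
ee_pos: [0.4938, -0.3601, 0.0376]
eef_rot: [3.141, -0.022, 0.002]
force: [0.1, -0.0, 4.6]
finger_gap: 0.0361
gripper_force: 20.0
```

Call:
jog_arm --increments '[0, 0, 0.1, 0, 0.2, 0.3, 0.6, 0, 0, 0.2, 0.3, 0.6, 0, 0, 0.2]'

```text
time: 3.65
ee_pos: [0.5001, -0.3724, 0.0376]
eef_rot: [3.14, -0.022, 0.003]
force: [-0.7, 1.2, 8.0]
finger_gap: 0.036
gripper_force: 20.0
```

Call:
jog_arm --increments '[0.3, 0.6, 0, 0, 0.2, 0.3, 0.6, 0, 0, 0.2]'

```text
time: 3.85
ee_pos: [0.5059, -0.3847, 0.0375]
eef_rot: [3.14, -0.022, 0.003]
force: [-0.3, 1.5, 8.5]
finger_gap: 0.0359
gripper_force: 20.0
```

Call:
jog_arm --increments '[0.3, 0.6, 0, 0, 0.2, 0.3, 0.6, 0, 0, 0.2]'

```text
time: 4.05
ee_pos: [0.5118, -0.3968, 0.0375]
eef_rot: [3.14, -0.022, 0.003]
force: [-0.5, 1.1, 8.0]
finger_gap: 0.0357
gripper_force: 20.0
```

Call:
jog_arm --increments '[0.3, 0.6, 0, 0, 0.2, 0.3, 0.6, 0, 0, 0.2]'

```text
time: 4.25
ee_pos: [0.5176, -0.4088, 0.0376]
eef_rot: [3.14, -0.022, 0.003]
force: [-0.0, 1.4, 7.3]
finger_gap: 0.0356
gripper_force: 20.0
```

Call:
jog_arm --increments '[0, 0, 0, 0, 0.2]'

```text
time: 4.35
ee_pos: [0.5177, -0.4096, 0.0375]
eef_rot: [3.139, -0.023, 0.004]
force: [1.1, -1.4, 6.8]
finger_gap: 0.0358
gripper_force: 20.0
```

Blank 1 drags only about 1.4 N under about 12 N load, so it is likely the polished one. I'll release it and test the other.

Call:
jog_arm --increments '[0, 0, -0.2, 0, 0.2, 0, 0, 0, 0, 1, 0, 0, 0, 0, 1, 0, 0, 0, 0, 1, 0, 0, 0, 0, 1]'

```text
time: 4.85
ee_pos: [0.5166, -0.408, 0.0373]
eef_rot: [-3.141, 0.022, 0.0]
force: [0.1, 0.7, 0.0]
finger_gap: 0.0644
gripper_force: 0.0
```

Call:
jog_arm --increments '[0, 0, 0, 0, 1, 0, 0, -2, 0, 1, 0, 0, -4, 0, 1, 0, 0, -2.5, 0, 1, 0, 0, 0, 0, 1]'

```text
time: 5.35
ee_pos: [0.5184, -0.4097, 0.1285]
eef_rot: [3.136, -0.022, 0.011]
force: [-0.4, -0.5, 0.9]
finger_gap: 0.0879
gripper_force: 0.0
```

Call:
jog_arm --increments '[2.4, -3.2, 0, 0, 1, 2.4, -3.2, 0, 0, 1, 2.4, -3.2, 0, 0.14, 1, 0, 0, 0, 0.14, 1, 0, 0, 0, 0.14, 1]'

```text
time: 5.85
ee_pos: [0.5905, -0.3114, 0.1206]
eef_rot: [-3.066, 0.682, 0.004]
force: [-0.1, -0.2, 0.5]
finger_gap: 0.0877
gripper_force: 0.0
```

Run:
```python
from h import *
print(rel((.591,-.3135,.036),-24.7)); s=bot.read_state(); print(s["time"],s["ee_pos"],s["force"],s["finger_gap"])
c=bot.read_camera("wrist"); cv2.imwrite("pics/w2.png",c["img"][:,:,::-1])
```

```text
('yaw', np.float64(-25.07), 't_cm', array([0.15, 0.17, 8.46]), 'turn', np.float64(-0.006), 'j6', np.float64(1.47), 'tilt', array([-0.002, -0.   , -1.   ]))
5.85 [ 0.59049285 -0.31142592  0.12061485] [-0.05654226 -0.24837476  0.49096603] 0.08773531557027167
```

View pics/w2.png

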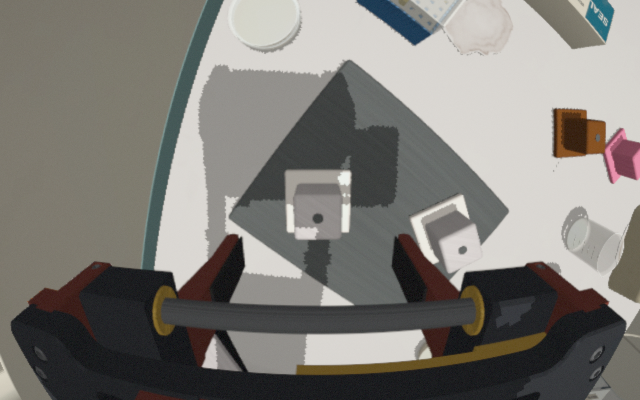

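Dot at (318,218), centred between the open fingers; blank 1 stands on the plate at (447,238), clear of the right finger.

Call:
jog_arm --increments '[0.15, 0.05, 3.5, 0, 1, 0, 0, 3.5, 0, 1, 0, 0, 1.3, 0, 1, 0, 0, 0, 0, 0.2, 0, 0, 0, 0, 0.2]'

```text
time: 6.4
ee_pos: [0.5915, -0.3146, 0.0405]
eef_rot: [3.068, -0.676, 0.001]
force: [0.3, 0.2, 0.4]
finger_gap: 0.0753
gripper_force: 0.0
```

Call:
jog_arm --increments '[0, 0, 0, 0, 0.2, 0, 0, 0, 0, 0.2, 0, 0, 0, 0, 0.2, 0, 0, 0, 0, 0.2, 0, 0, 0, 0, 0.2]'

```text
time: 6.9
ee_pos: [0.5915, -0.3142, 0.0401]
eef_rot: [-3.068, 0.676, -0.001]
force: [-0.9, -0.6, 2.4]
finger_gap: 0.0358
gripper_force: 20.0
```

Call:
jog_arm --increments '[0, 0, 0, 0, 0.2, 0, 0, 0, 0, 0.2, 0, 0, 0, 0, 0.2]'

```text
time: 7.2
ee_pos: [0.5915, -0.3142, 0.0401]
eef_rot: [-3.068, 0.676, -0.001]
force: [-0.2, 1.6, 2.2]
finger_gap: 0.0359
gripper_force: 20.0
```

Call:
jog_arm --increments '[0, 0, 0.1, 0, 0.2, 0, 0, 0.1, 0, 0.2, 0, 0, 0, 0, 0.2]'

```text
time: 7.5
ee_pos: [0.5918, -0.3145, 0.0401]
eef_rot: [3.067, -0.676, 0.003]
force: [-2.8, 2.3, 9.7]
finger_gap: 0.0358
gripper_force: 20.0
```

Call:
jog_arm --increments '[0.54, 0.42, 0, 0, 0.2, 0.54, 0.42, 0, 0, 0.2, 0.54, 0.42, 0, 0, 0.2]'

```text
time: 7.8
ee_pos: [0.6014, -0.3327, 0.0401]
eef_rot: [3.068, -0.676, 0.004]
force: [-1.8, 3.4, 10.2]
finger_gap: 0.0358
gripper_force: 20.0
```

Call:
jog_arm --increments '[0.54, 0.42, 0, 0, 0.2, 0.54, 0.42, 0, 0, 0.2]'

```text
time: 8.0
ee_pos: [0.6077, -0.345, 0.0401]
eef_rot: [3.068, -0.676, 0.004]
force: [-0.9, 3.0, 10.0]
finger_gap: 0.0357
gripper_force: 20.0
```

Call:
jog_arm --increments '[0.54, 0.42, 0, 0, 0.2, 0.54, 0.42, 0, 0, 0.2, 0.54, 0.42, 0, 0, 0.2]'

```text
time: 8.3
ee_pos: [0.617, -0.3632, 0.0401]
eef_rot: [3.068, -0.676, 0.004]
force: [-2.0, 2.8, 9.4]
finger_gap: 0.0358
gripper_force: 20.0
```

Call:
jog_arm --increments '[0, 0, 0, 0, 0.2]'

```text
time: 8.4
ee_pos: [0.6174, -0.3642, 0.0401]
eef_rot: [3.066, -0.677, 0.006]
force: [-0.2, -0.1, 8.4]
finger_gap: 0.0361
gripper_force: 20.0
```

Ambiguous: about 3.4 N at about 13 N load. I'll repeat with more load, slower, sliding back.

Call:
jog_arm --increments '[0, 0, 0.2, 0, 0.2, 0, 0, 0, 0, 0.2, -0.2, -0.16, 0, 0, 0.2, -0.2, -0.16, 0, 0, 0.2, -0.2, -0.16, 0, 0, 0.2]' --grip_force 40

```text
time: 8.9
ee_pos: [0.6148, -0.3585, 0.0402]
eef_rot: [3.063, -0.677, 0.013]
force: [3.0, -3.0, 11.9]
finger_gap: 0.0358
gripper_force: 40.0
```

Call:
jog_arm --increments '[-0.2, -0.16, 0, 0, 0.2, -0.2, -0.16, 0, 0, 0.2, -0.2, -0.16, 0, 0, 0.2]'

```text
time: 9.2
ee_pos: [0.6114, -0.3516, 0.0402]
eef_rot: [3.063, -0.677, 0.013]
force: [1.8, -3.0, 12.2]
finger_gap: 0.0354
gripper_force: 40.0
```

Call:
jog_arm --increments '[-0.2, -0.16, 0, 0, 0.2, -0.2, -0.16, 0, 0, 0.2]'

```text
time: 9.4
ee_pos: [0.6092, -0.347, 0.0402]
eef_rot: [3.063, -0.677, 0.013]
force: [1.2, -3.8, 12.8]
finger_gap: 0.0356
gripper_force: 40.0
```

Call:
jog_arm --increments '[-0.2, -0.16, 0, 0, 0.2]'

```text
time: 9.5
ee_pos: [0.608, -0.3447, 0.0402]
eef_rot: [3.063, -0.677, 0.013]
force: [1.2, -3.7, 12.5]
finger_gap: 0.0358
gripper_force: 40.0
```

Call:
jog_arm --increments '[0, 0, -0.4, 0, 0.2, 0, 0, 0, 0, 0.2, 0.3, 0.24, 0, 0, 0.2, 0.3, 0.24, 0, 0, 0.2]'

```text
time: 9.9
ee_pos: [0.6097, -0.349, 0.0401]
eef_rot: [-3.068, 0.676, -0.0]
force: [-0.2, 2.3, 5.4]
finger_gap: 0.0356
gripper_force: 40.0
```

Call:
jog_arm --increments '[0.3, 0.24, 0, 0, 0.2]'

```text
time: 10.0
ee_pos: [0.6115, -0.3525, 0.0401]
eef_rot: [-3.068, 0.676, -0.0]
force: [-1.3, 1.6, 6.3]
finger_gap: 0.0356
gripper_force: 40.0
```

Call:
jog_arm --increments '[0.3, 0.24, 0, 0, 0.2]'

```text
time: 10.1
ee_pos: [0.6132, -0.356, 0.0401]
eef_rot: [-3.068, 0.676, -0.0]
force: [-2.0, 1.6, 6.4]
finger_gap: 0.0361
gripper_force: 40.0
```

Call:
jog_arm --increments '[0.3, 0.24, 0, 0, 0.2]'

```text
time: 10.2
ee_pos: [0.6149, -0.3594, 0.0401]
eef_rot: [-3.068, 0.676, -0.0]
force: [-0.8, 2.1, 5.7]
finger_gap: 0.0356
gripper_force: 40.0
```

Call:
jog_arm --increments '[0, 0, 0.4, 0, 0.2, 0, 0, 0.4, 0, 0.2, 0, 0, 0, 0, 0.2, -0.3, -0.24, 0, 0, 0.2, -0.3, -0.24, 0, 0, 0.2]'

```text
time: 10.7
ee_pos: [0.6151, -0.3567, 0.0401]
eef_rot: [3.06, -0.677, 0.023]
force: [3.0, -5.4, 22.3]
finger_gap: 0.0359
gripper_force: 40.0
```

Call:
jog_arm --increments '[-0.3, -0.24, 0, 0, 0.2]'

```text
time: 10.8
ee_pos: [0.6135, -0.3532, 0.0402]
eef_rot: [3.06, -0.677, 0.024]
force: [3.0, -5.4, 22.2]
finger_gap: 0.0363
gripper_force: 40.0
```

Call:
jog_arm --increments '[-0.3, -0.24, 0, 0, 0.2]'

```text
time: 10.9
ee_pos: [0.6118, -0.3498, 0.0402]
eef_rot: [3.061, -0.677, 0.024]
force: [3.0, -5.4, 22.5]
finger_gap: 0.0361
gripper_force: 40.0
```

Call:
jog_arm --increments '[-0.3, -0.24, 0, 0, 0.2]'

```text
time: 11.0
ee_pos: [0.6102, -0.3463, 0.0402]
eef_rot: [3.061, -0.677, 0.024]
force: [3.6, -5.1, 23.8]
finger_gap: 0.0358
gripper_force: 40.0
```

Blank 2 gives about 6 N at 22 N load, a ratio of about 0.24, while blank 1 gave about 0.12. I'll check blank 1 at the same high load for a fair comparison.

Call:
jog_arm --increments '[0, 0, -0.8, 0, 0.2, 0, 0, 0, 0, 1, 0, 0, 0, 0, 1, 0, 0, 0, 0, 1, 0, 0, 0, 0, 1]'

```text
time: 11.5
ee_pos: [0.6055, -0.342, 0.0382]
eef_rot: [-3.067, 0.677, 0.003]
force: [0.1, -0.3, 0.2]
finger_gap: 0.0642
gripper_force: 0.0
```

Call:
jog_arm --increments '[0, 0, 0, 0, 1, 0, 0, -3, 0, 1, 0, 0, -4, 0, 1, 0, 0, -1, -0.14, 1, 0, 0, 0, -0.14, 1]'

```text
time: 12.0
ee_pos: [0.6073, -0.3431, 0.1237]
eef_rot: [3.13, -0.233, 0.008]
force: [-0.1, 0.1, -0.7]
finger_gap: 0.0877
gripper_force: 0.0
```

Call:
jog_arm --increments '[0, 0, 0, -0.14, 1, 0, 0, 0, 0, 1]'

```text
time: 12.2
ee_pos: [0.606, -0.3423, 0.1195]
eef_rot: [-3.141, 0.02, 0.0]
force: [-0.4, -0.4, -0.3]
finger_gap: 0.0879
gripper_force: 0.0
```

Run:
```python
from h import *
s=bot.read_state()
print(rel((.5177,-.4092,.0385),-.8),s["time"],s["ee_pos"])
```

```text
('yaw', np.float64(-0.74), 't_cm', array([-8.74,  6.8 ,  8.11]), 'turn', np.float64(0.001), 'j6', np.float64(1.02), 'tilt', array([-0., -0., -1.])) 12.2 [ 0.60600921 -0.34229899  0.11954541]
```

Call:
jog_arm --increments '[-2.9, 2.3, 0, 0, 1, -2.9, 2.3, 0, 0, 1, -2.9, 2.2, 0, 0, 1, 0, 0, 2, 0, 1, 0, 0, 4, 0, 1]'

```text
time: 12.7
ee_pos: [0.5189, -0.4118, 0.0637]
eef_rot: [3.136, -0.033, 0.01]
force: [1.0, 1.3, 0.9]
finger_gap: 0.088
gripper_force: 0.0
```

Call:
jog_arm --increments '[0, 0, 2.1, 0, 1, 0, 0, 0, 0, 0.2, 0, 0, 0, 0, 0.2, 0, 0, 0, 0, 0.2, 0, 0, 0, 0, 0.2]'

```text
time: 13.2
ee_pos: [0.5191, -0.4098, 0.0411]
eef_rot: [3.139, -0.023, 0.004]
force: [-0.3, -0.7, 0.2]
finger_gap: 0.0593
gripper_force: 0.0
```

Call:
jog_arm --increments '[0, 0, 0, 0, 0.2, 0, 0, 0, 0, 0.2, 0, 0, 0, 0, 0.2, 0, 0, 0, 0, 0.2, 0, 0, 0.3, 0, 0.2]'

```text
time: 13.7
ee_pos: [0.5191, -0.4099, 0.039]
eef_rot: [3.139, -0.022, 0.005]
force: [-2.1, 2.5, 21.4]
finger_gap: 0.0358
gripper_force: 40.0
```

Call:
jog_arm --increments '[0, 0, 0.3, 0, 0.2, 0, 0, 0, 0, 0.2, -0.15, -0.3, 0, 0, 0.2, -0.15, -0.3, 0, 0, 0.2, -0.15, -0.3, 0, 0, 0.2]'

```text
time: 14.2
ee_pos: [0.5163, -0.4026, 0.0391]
eef_rot: [3.134, -0.023, 0.013]
force: [0.9, -2.9, 18.3]
finger_gap: 0.0358
gripper_force: 40.0
```

Call:
jog_arm --increments '[-0.15, -0.3, 0, 0, 0.2]'

```text
time: 14.3
ee_pos: [0.5149, -0.3995, 0.0391]
eef_rot: [3.134, -0.023, 0.013]
force: [1.6, -1.6, 17.8]
finger_gap: 0.0358
gripper_force: 40.0
```

Call:
jog_arm --increments '[-0.15, -0.3, 0, 0, 0.2]'

```text
time: 14.4
ee_pos: [0.5134, -0.3965, 0.0391]
eef_rot: [3.134, -0.023, 0.013]
force: [0.9, -1.8, 19.0]
finger_gap: 0.0361
gripper_force: 40.0
```

Call:
jog_arm --increments '[-0.15, -0.3, 0, 0, 0.2]'

```text
time: 14.5
ee_pos: [0.512, -0.3935, 0.0391]
eef_rot: [3.134, -0.023, 0.013]
force: [0.8, -1.7, 18.8]
finger_gap: 0.0357
gripper_force: 40.0
```

Blank 1 drags only about 2 N at about 22 N load (0.09), so it is polished and blank 2 is the rough one. I'll slide blank 1 back to its 5 cm mark, release it and fetch blank 2.

Call:
jog_arm --increments '[0, 0, -0.4, 0, 0.2, 0.25, 0.5, 0, 0, 0.2, 0.25, 0.5, 0, 0, 0.2, 0.25, 0.5, 0, 0, 0.2, 0, 0, -0.2, 0, 0.2]'

```text
time: 15.0
ee_pos: [0.517, -0.4069, 0.039]
eef_rot: [3.141, -0.023, 0.001]
force: [-0.7, -0.4, -1.2]
finger_gap: 0.0359
gripper_force: 40.0
```

Call:
jog_arm --increments '[0, 0, 0, 0, 1, 0, 0, 0, 0, 1, 0, 0, 0, 0, 1, 0, 0, 0, 0, 1, 0, 0, 0, 0, 1]'

```text
time: 15.5
ee_pos: [0.5165, -0.4059, 0.0383]
eef_rot: [-3.141, 0.022, 0.001]
force: [-0.3, -0.2, -0.5]
finger_gap: 0.0721
gripper_force: 0.0
```

Call:
jog_arm --increments '[0, 0, -3, 0, 1, 0, 0, -4, 0, 1, 0, 0, -1.5, 0, 1, 0, 0, 0, 0, 1]'

```text
time: 15.9
ee_pos: [0.5179, -0.4071, 0.1273]
eef_rot: [3.137, -0.022, 0.008]
force: [-0.2, -0.6, 0.4]
finger_gap: 0.0877
gripper_force: 0.0
```

Run:
```python
from h import *
s=bot.read_state()
print(rel((.609,-.345,.0385),-24.8),s["time"],s["ee_pos"])
t=bot.masks_of("top","blank_a_center") if 0 else None
c=bot.read_camera("top"); cv2.imwrite("pics/t3.png",cv2.resize(c["img"][120:260,180:380],None,fx=3,fy=3)[:,:,::-1])
```

```text
('yaw', np.float64(-0.81), 't_cm', array([ 8.98, -6.38,  8.9 ]), 'turn', np.float64(0.419), 'j6', np.float64(0.87), 'tilt', array([ 0.005,  0.004, -1.   ])) 15.9 [ 0.51785888 -0.40711226  0.12728371]
```

View pics/t3.png

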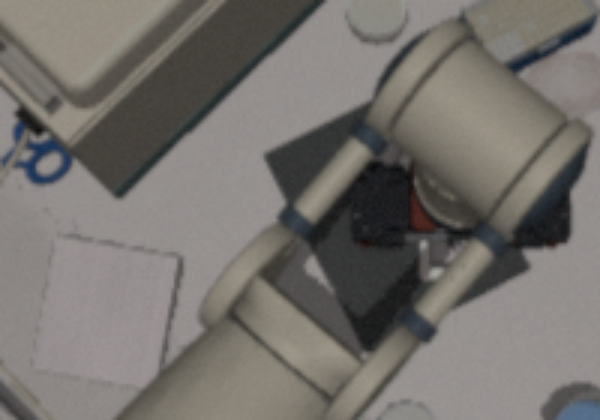

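The arm hides the blanks in this view (the plate is at (390,230) in the crop). I'll go on dead reckoning, with a wrist look above blank 2.

Call:
jog_arm --increments '[3, -2.1, 0, 0, 1, 3, -2.1, 0, 0, 1, 3, -2.1, 0, 0.14, 1, 0, 0, 0, 0.14, 1, 0, 0, 0, 0.14, 1]'

```text
time: 16.45
ee_pos: [0.6075, -0.3425, 0.1194]
eef_rot: [-3.065, 0.682, 0.008]
force: [-0.7, 0.3, 0.3]
finger_gap: 0.088
gripper_force: 0.0
```

Run:
```python
from h import *
s=bot.read_state()
print(rel((.608,-.344,.0385),-24.8),s["time"],s["ee_pos"])
c=bot.read_camera("wrist"); cv2.imwrite("pics/w4.png",c["img"][:,:,::-1])
```

```text
('yaw', np.float64(-25.08), 't_cm', array([0.15, 0.12, 8.09]), 'turn', np.float64(-0.005), 'j6', np.float64(1.45), 'tilt', array([-0.005, -0.001, -1.   ])) 16.45 [ 0.60754544 -0.34251157  0.11940472]
```

View pics/w4.png

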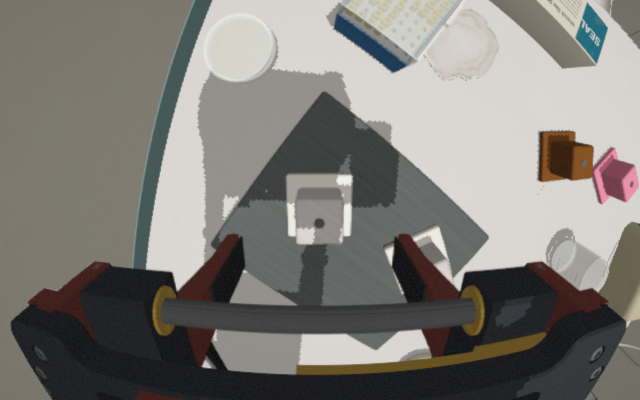

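Blank 2's dot is at (319,223), centred between the fingers; blank 1 at (420,250) clears the right finger by about 9 mm.

Call:
jog_arm --increments '[0.15, 0, 3.5, 0, 1, 0, 0, 3.5, 0, 1, 0, 0, 1, 0, 1, 0, 0, 0, 0, 0.2, 0, 0, 0, 0, 0.2]' --grip_force 25

```text
time: 17.0
ee_pos: [0.609, -0.3452, 0.0444]
eef_rot: [3.068, -0.676, 0.001]
force: [-0.4, -0.3, 0.5]
finger_gap: 0.0749
gripper_force: 0.0
```

Call:
jog_arm --increments '[0, 0, 0, 0, 0.2, 0, 0, 0, 0, 0.2, 0, 0, 0, 0, 0.2, 0, 0, 0, 0, 0.2, 0, 0, 0, 0, 0.2]'

```text
time: 17.5
ee_pos: [0.609, -0.3449, 0.044]
eef_rot: [-3.068, 0.676, -0.001]
force: [-0.5, -1.3, 2.2]
finger_gap: 0.0361
gripper_force: 25.0
```

Call:
jog_arm --increments '[0, 0, 0, 0, 0.2, 0, 0, -0.5, 0, 0.2, 0, 0, -3, 0, 0.2, 0, 0, -4, 0, 0.2, 0, 0, 0, 0, 0.2]'

```text
time: 18.0
ee_pos: [0.611, -0.3464, 0.1257]
eef_rot: [3.064, -0.676, 0.015]
force: [-0.1, -0.1, -1.1]
finger_gap: 0.0359
gripper_force: 25.0
```

Run:
```python
from h import *
s=bot.read_state()
print(rel((.4583,-.083,.13),-9.5),s["time"],s["ee_pos"],s["force"],s["finger_gap"])
```

```text
('yaw', np.float64(-24.88), 't_cm', array([-24.93, -17.47,  -0.71]), 'turn', np.float64(-0.268), 'j6', np.float64(1.44), 'tilt', array([ 0.01 ,  0.001, -1.   ])) 18.0 [ 0.61099783 -0.34637748  0.12572311] [-0.05678912 -0.09713498 -1.07834891] 0.035943153296331014
```

Call:
jog_arm --increments '[-3.9, 0.55, 0, 0, 0.2, -3.9, 0.55, 0, 0, 0.2, -3.9, 0.55, 0, 0, 0.2, -3.9, 0.55, 0, -0.134, 0.2, 0, 0, 0, -0.134, 0.2]'

```text
time: 18.5
ee_pos: [0.4531, -0.2972, 0.1152]
eef_rot: [-3.128, 0.254, 0.01]
force: [-0.3, -0.8, -3.4]
finger_gap: 0.0356
gripper_force: 25.0
```

Call:
jog_arm --increments '[-0.5, -3.5, 0, 0, 0.2, -0.6, -3.6, 0, 0, 0.2, -0.6, -3.6, 0, 0, 0.2, -0.6, -3.6, 0, 0, 0.2, 0, 0, 0, 0, 0.2]'

```text
time: 19.0
ee_pos: [0.4585, -0.1506, 0.117]
eef_rot: [-3.129, 0.254, 0.003]
force: [1.0, -0.7, -4.0]
finger_gap: 0.0357
gripper_force: 25.0
```

Run:
```python
from h import *
s=bot.read_state()
print(rel((.4583,-.083,.12),-9.5),s["time"],s["ee_pos"],s["force"],s["finger_gap"])
c=bot.read_camera("wrist"); cv2.imwrite("pics/w5.png",c["img"][:,:,::-1])
```

```text
('yaw', np.float64(-9.28), 't_cm', array([-1.11, -6.67, -0.28]), 'turn', np.float64(0.004), 'j6', np.float64(1.34), 'tilt', array([-0.002, -0.002, -1.   ])) 19.0 [ 0.45850156 -0.15058057  0.11699053] [ 1.04327228 -0.65041351 -3.99765845] 0.03571906902481712
```

View pics/w5.png

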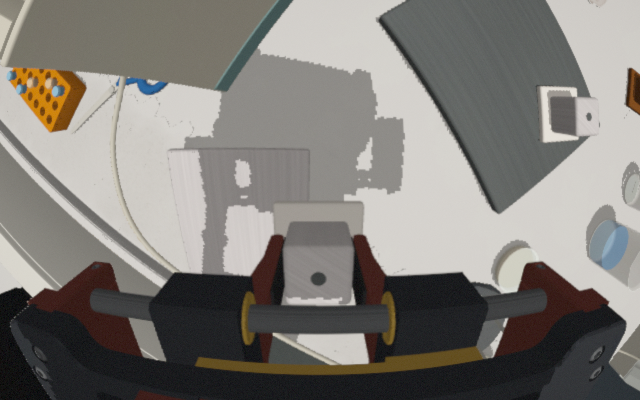

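The rough blank is held (2 fingers at (270,270)/(365,270)). Rest far edge runs (169,150)–(309,149), level with the hand; the polished one stands on the plate at (560,115).

Run:
```python
from h import *
c=bot.read_camera("wrist")
a,b=[wat_z(c,p,.0433)[:2] for p in((169.5,149.5),(309,149))]
d=b-a; L=np.linalg.norm(d); ang=np.degrees(np.arctan2(d[1],d[0]))+90
u=np.array([np.cos(np.radians(ang)),np.sin(np.radians(ang))])
mid=(a+b)/2-u*.064
print(a.round(4),b.round(4),"len",L.round(4),"yaw",ang.round(2),"middle",mid.round(4))
t=bot.read_camera("top")
for r in [(.4583,-.083,-9.5),(mid[0],mid[1],ang)]:
    e=np.radians(r[2]);
    for sx,sy in((1,1),(1,-1),(-1,-1),(-1,1)):
        p=(r[0]+sx*.064*np.cos(e)-sy*.06*np.sin(e),r[1]+sx*.064*np.sin(e)+sy*.06*np.cos(e),.032+sx*.0113)
        q=proj(t,p); print(((q-[180,130]+.38)*4.2).round(0),end=" ")
    print()
```

```text
[ 0.5319 -0.0399] [ 0.5103 -0.1535] len 0.1157 yaw -10.77 middle [ 0.4582 -0.0847]
[ 74. 285.] [250. 312.] [221. 502.] [ 45. 475.] 
[ 79. 283.] [254. 314.] [221. 504.] [ 46. 473.]
```

Call:
jog_arm --increments '[-0.4, -2.2, 0, 0.012, 0.2, -0.4, -2.2, 0, 0, 0.2, -0.3, -2.15, 0, 0, 0.2, 0, 0, 2, 0, 0.2, 0, 0, 2, 0, 0.2]'

```text
time: 19.65
ee_pos: [0.4601, -0.0888, 0.0783]
eef_rot: [3.128, -0.28, 0.002]
force: [1.0, 0.2, -5.0]
finger_gap: 0.036
gripper_force: 25.0
```

Call:
jog_arm --increments '[0, 0, 0, 0, 0.2, 0, 0, 0, 0, 0.2]' --grip_force 10

```text
time: 19.85
ee_pos: [0.4592, -0.0889, 0.0783]
eef_rot: [-3.129, 0.282, 0.002]
force: [0.2, -0.3, -3.6]
finger_gap: 0.0359
gripper_force: 10.0
```

Run:
```python
from h import *
s=bot.read_state()
print(rel((.4583,-.0845,.062),-10),s["time"],s["ee_pos"],s["force"],s["finger_gap"])
```

```text
('yaw', np.float64(-10.29), 't_cm', array([-0.17, -0.41,  1.63]), 'turn', np.float64(-0.005), 'j6', np.float64(1.49), 'tilt', array([-0.001,  0.   , -1.   ])) 19.85 [ 0.45924193 -0.08885357  0.07825916] [ 0.20119525 -0.25159006 -3.64516961] 0.035903395849832674
```

Call:
jog_arm --increments '[-0.1, -0.4, 0.5, 0, 0.2, 0, 0, 0.6, 0, 0.2, 0, 0, 0.3, 0, 0.2, 0, 0, 0, 0, 0.2]'

```text
time: 20.25
ee_pos: [0.459, -0.0839, 0.0641]
eef_rot: [-3.129, 0.28, 0.001]
force: [-0.6, 0.4, -3.9]
finger_gap: 0.0358
gripper_force: 10.0
```

Call:
jog_arm --increments '[0, 0, 0.2, 0, 0.2, 0, 0, 0, 0, 0.2]'

```text
time: 20.45
ee_pos: [0.4593, -0.0839, 0.0625]
eef_rot: [-3.129, 0.279, 0.0]
force: [-0.4, 0.1, -3.9]
finger_gap: 0.0362
gripper_force: 10.0
```

Call:
jog_arm --increments '[0, 0, 0.2, 0, 0.2, 0, 0, 0, 0, 0.2]'

```text
time: 20.65
ee_pos: [0.4594, -0.084, 0.0607]
eef_rot: [3.129, -0.279, 0.001]
force: [0.1, -0.2, -3.5]
finger_gap: 0.0361
gripper_force: 10.0
```

Just at the expected contact height. I'll lower it further so that the blank pivots in the pads.

Call:
jog_arm --increments '[0, 0, 0.2, 0, 0.2, 0, 0, 0, 0, 0.2]' --grip_force 6

```text
time: 20.85
ee_pos: [0.4593, -0.084, 0.0591]
eef_rot: [3.129, -0.28, 0.001]
force: [-1.8, 1.6, 1.0]
finger_gap: 0.0358
gripper_force: 6.0
```

Call:
jog_arm --increments '[0, 0, 0.2, 0, 0.2, 0, 0, 0, 0, 0.2]'

```text
time: 21.05
ee_pos: [0.4594, -0.084, 0.0567]
eef_rot: [3.129, -0.28, 0.0]
force: [-1.4, 0.3, 0.1]
finger_gap: 0.0361
gripper_force: 6.0
```

Call:
jog_arm --increments '[0, 0, 0.2, 0, 0.2, 0, 0, 0, 0, 0.2]'

```text
time: 21.25
ee_pos: [0.46, -0.0841, 0.0558]
eef_rot: [3.129, -0.279, 0.003]
force: [-1.4, 0.9, 4.5]
finger_gap: 0.036
gripper_force: 6.0
```

Call:
jog_arm --increments '[0, 0, 0, 0, 0.2, 0, 0, 0, 0, 0.6, 0, 0, 0, 0, 0.7, 0, 0, 0, 0, 1, 0, 0, 0, 0, 1]'

```text
time: 21.75
ee_pos: [0.4592, -0.0839, 0.0544]
eef_rot: [-3.129, 0.28, 0.001]
force: [0.0, 0.0, -0.0]
finger_gap: 0.0644
gripper_force: 0.0
```

Call:
jog_arm --increments '[0, 0, 0, 0, 1, 0, 0, 0, 0, 1, 0, 0, 0, 0, 1, 0, 0, -2, 0, 1, 0, 0, -3, 0, 1]'

```text
time: 22.25
ee_pos: [0.4579, -0.0836, 0.103]
eef_rot: [-3.128, 0.28, 0.007]
force: [0.5, -0.1, 0.1]
finger_gap: 0.0879
gripper_force: 0.0
```

Call:
jog_arm --increments '[0, 0, -3, 0, 1, 0.5, 4, -1, 0, 1, 0.6, 4, 0, 0, 1, 0.6, 4, 0, 0, 1, 0, 0, 0, 0, 1]'

```text
time: 22.75
ee_pos: [0.4541, -0.2088, 0.1444]
eef_rot: [3.127, -0.287, -0.001]
force: [-0.5, 0.6, 0.3]
finger_gap: 0.0875
gripper_force: 0.0
```

Run:
```python
from h import *
s=bot.read_state(); print(s["time"],s["ee_pos"],s["force"],s["finger_gap"])
c=bot.read_camera("wrist"); cv2.imwrite("pics/w6.png",c["img"][:,:,::-1])
```

```text
22.75 [ 0.45406388 -0.20884409  0.14438019] [-0.50103656  0.58135775  0.26417619] 0.08754531173228065
```

View pics/w6.png

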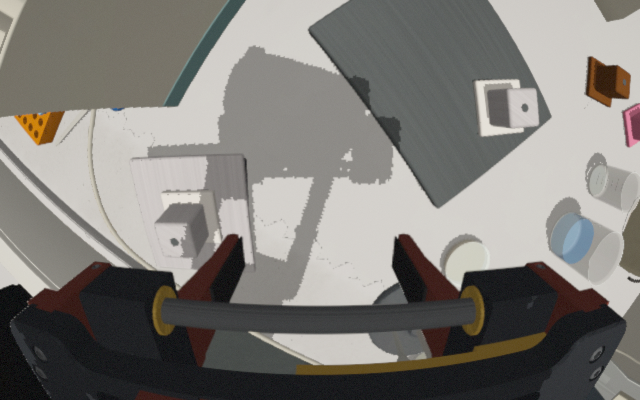

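The blank lies on the rest at (190,225) with its dot at (174,242), roughly centred; the polished one stands on the plate at (505,107). I'll wait a second and check for creep and centring.

Call:
jog_arm --increments '[0.6, 4, 0, 0, 1, 0.6, 4, 0, 0, 1, 0.6, 4, 0, 0, 1, 0, 0, 0, 0, 1, 0, 0, 0, 0, 1]'

```text
time: 23.3
ee_pos: [0.4513, -0.3256, 0.1442]
eef_rot: [-3.128, 0.28, 0.001]
force: [-0.8, -0.0, 0.1]
finger_gap: 0.0881
gripper_force: 0.0
```

Run:
```python
from h import *
import time
ims=[]
for i in range(8):
    c=bot.read_camera("top"); ims.append(c["img"].astype(int))
print(np.abs(ims[0]-ims[-1])[180:265,185:250].mean(), bot.read_state()["time"])
for m in bot.masks_of("top","rest_top")+bot.masks_of("top","blank_a_center"): print(np.round(m["at"],1),round(m["confidence"],2),m["region"].sum(), at_z(c,m["at"],.045).round(4))
a=np.mean(ims,0).astype(np.uint8)[130:260,180:370]
cv2.imwrite("pics/t7.png",cv2.resize(a,None,fx=4.2,fy=4.2,interpolation=cv2.INTER_CUBIC)[:,:,::-1])
```

```text
2.2697435897435896 23.7
[205.7 212. ] 0.98 1154 [ 0.489  -0.0597  0.045 ]
```

View pics/t7.png

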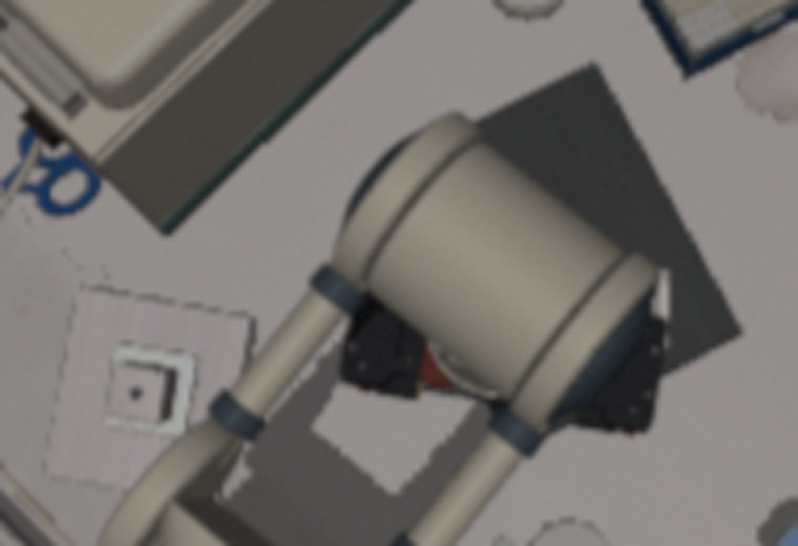

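The ceramic's centre is at crop (151,388) against the rest's middle at (148,393), so it is within about 2 mm. It has been steady for 2 s since release, and the hand is clear.

```bash
python3 -c "
from bench import bot
print(bot.job_done())"
```

```text
the job is handed in; nothing more can be done
None
```

I slid both blanks about 5 cm and handed the job in: the one that dragged more (drag-to-load about 0.24, below the 0.6 given for the rough face, against about 0.1) lies flush, about 2 mm from the middle of the rest, and the other stands on the plate.

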